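Check the worn brake pad with the sprung-foot gauge

ROBOT

A 6-joint arm with a two-finger parallel gripper is mounted at the origin on the work surface. World frame = base frame: x ahead of the robot, y to its left, z up, the work surface at z = 0. Lengths are in m, angles in rad, forces in N, time in s.
With the tool pointing down it reaches from about 0.35 to 0.975 m from the base axis. Payload 4.9 kg.
Tool frame: the origin (TCP) lies at the very end of the fingers, on their centre line; the grasp point (between the pads) lies 19 mm behind it; z points along the fingers, y is the line along which they close (so a half turn about z gives the same grasp; the last joint's range is limited). The gripper opens to 85 mm and grips with 20 to 120 N. Pads are 22 mm wide; open, the fingers measure 114 mm over their backs; the gripper's body (76 mm by 85 mm) begins 54 mm behind the grasp point. The pads swing forward as they close: fully open they stand 13 mm farther back than shut.
Start: joints at [-1.438, 0.053, 1.613, -0, 1.476, -0.119], TCP at [0.156, -0.605, 0.231] pointing down, gripper open.
Joint ranges: [-3.01, 3.01], [-1.01, 2.22], [0.06, 2.58], [-1.02, 4.17], [0.09, 2.62], [-3.14, 3.14]. Speed limits (rad/s): [2.57, 2.57, 3.14, 3.14, 3.14, 3.14].

INTERFACE

Orientations are given as a unit quaternion [w, x, y, z].
In Python, from plant import monitor, vision, manip gives the robot as it stands. The module is installed in compiled form; this text tells all that it offers.
- The arm moves only by the tool arm_command, never from a script. Its argument "rows" is a list of rows, each a list of 3 entries, a list of its own where there are three numbers: the finger opening in mm, from 0 to 85.4, then the shift along the world's x, y, z in units of 30 cm (1.0 is 30 cm), then the turn, a rotation vector about the world's x, y, z in units of pi/2 rad (1.0 is pi/2 rad). In form: [[claw, [x, y, z], [wx, wy, wz]], ...]. A call has 1 to 12 rows; each row is the pose to reach, as a shift and turn from the pose commanded when the call began; what a row does not reach only later rows make up. A row lasts 1/12 s, in which the tool goes at most 41.7 mm and 7.16 degrees, less where a joint would pass 70% of its speed; a pose out of reach is approached as far as the arm can. A call with a number of a shift or a turn outside -1 to 1 is refused whole. A call with a gripper value outside its range is refused whole. The fingers move at their own pace and stop on an object; the grip force is fixed at half the most. Time passes only in rows, so rows that repeat a pose let the fingers close. It gives the time, the measured TCP pose, the force, the opening and the grip force at its end, in the units of the state.
- monitor.state(): the state, without advancing time (a new reading comes with each control period).
- vision.grab_frame(name): name is "scene" or "top" or "wrist"; returns a dict with "color" (384x512x3 uint8, red, green, blue), "z_map" (384x512 float32, m along the optical axis (not along the pixel's ray), 0 where there is no reading), "mtx" (3x3 intrinsics, pixels), "R" (3x3) and "t" (3): a world point X has camera coordinates R X + t. Camera axes: x right, y down, z forward; pixel columns grow to the right and rows downward; lengths in m; the calibration is good to about 2 mm. A picture is of the moment at which its call begins.
- manip.job_done(): hands the job in; it is judged then, once.
The state is a dict: "time": time; "joint_pos": joint angles; "joint_vel": joint speeds; "joint_efforts": joint torques, N m; "tool_pos": TCP position; "tool_rot": TCP orientation; "contact_force": force on the tool from outside, world axes, zero at the start; "ft_torque": the same for the moment, N m; "gripper_width": opening from 0.0 (shut) to 1.0 (fully open); "grasp_force": force on a finger pad.
Only numpy, scipy, OpenCV 4.12 (cv2) and the standard library are available. Lean on these libraries where they do the work, as an engineer would, in place of code of your own. Each camera call takes 0.05 s, during which the arm holds its last target. There are 200 camera calls.

TASK

Lift the lid of the instrument case open until it rests on its stop, take out the thickness gauge and stand it upright on the bare bench clear of the case, and let go of it so that you can take it again by its two broad faces: the case only lets you hold it by its ends, and the jig leaves no room for fingers there. Then lower the gauge gently into the jig so that it straddles the thinner of the two brake pads, both legs standing on the jig's floor and its sprung foot on the lining reading the thickness, and let go. Keep the gauge upright, leave the lid open, do not shift the pads, and leave everything else where it is.

Things in the scene. Friction and masses are not known exactly. Their poses are not given: they have to be found in the camera images.
- case: Grey plastic instrument case fixed to the bench, open box 152 (x) x 170 (y) x 84 high, walls and floor 5; two dividers along y, 67 high above the floor, make three slots 44 wide in x and 160 long in y, centred at x = -49, 0, +49. Origin: centre of the underside. The gauge stands in the middle slot. The case may stand left or right of the robot's middle line
- lid (a joint): hinge of the case lid, rad: 0 closed, grows as it opens, 1.9 on its stop; let go below about 1.57 it falls shut, beyond that it falls on to the stop. The lid is a 6 mm plate, 152 x 170, 0.12 kg
- lid_handle (a point): middle of the steel bar handle on the lid: bar 11 in diameter, 85 long along the case's y, its axis 35 above the lid and 14 from the lid's front (-x) edge; its two posts are 72 apart. Axes as the lid's
- lid_hinge (a point): the lid's hinge line, at the top rear (+x) edge of the case, along the case's y axis; its axes turn with the lid
- gauge: Thickness gauge, 0.36 kg, a metal bridge 30 (x) x 62 (y) x 60 high with a dark display on top: block from z = 22 to 60, on two legs 7 thick (y), 30 wide (x), 22 high, at the two ends, 48 clear between them. Origin: centre of the underside of the legs, z up. Between the legs hangs the sprung foot
- foot (a joint): slide of the gauge's sprung foot in m: 0 = foot level with the underside of the legs, grows as the foot is pushed up (to 0.020), so with both legs down it reads the height of what the foot stands on. Spring about 1 N
- foot_tip (a point): centre of the underside of the gauge's foot, a disc 12 in diameter on the gauge's middle axis
- jig: Checking jig fixed to the bench: steel channel 220 long (x), floor plate 12 thick and 100 wide, two upright cheeks along x, 10 thick, rising 72 above the floor plate, 76 clear between them (y = -38 to +38), open at both ends. Origin: centre of the underside. The two brake pads lie on its floor one behind the other. It stands on the other side from the case
- thin_pad: Worn brake pad, 0.11 kg: steel backing plate 72 (x) x 34 (y) x 4, lining 60 x 30 on top, 8 thick in all. Lies flat, lining up. Origin: centre of its underside
- thick_pad: New brake pad of the same outline, 15 thick in all. Origin: centre of its underside
- anvil: spare steel anvil pin, 14 diameter, 30 high, in the front slot of the case; leave alone
- tape: roll of tape, 90 diameter, 24 high, on the bench; leave alone
- socket: steel socket, 26 diameter, 32 high, on the bench; leave alone
- can: white spray can, 58 diameter, 170 high; leave alone
- battery: tool battery 115 x 75 x 61; leave alone
- spanner: spanner 180 long lying on the bench; leave alone
- driver: screwdriver 200 long lying on the bench; leave alone
Mind the look-alikes: they are no part of the job. Leave any pink look-alike of the thin_pad alone. What is shaped like the case but pink is not meant.

How it is judged:
By the outcome, as a careful person would: the job done as asked, in the order asked, and still so for the second after the job is handed in, with the robot touching nothing.
It also fails if it takes over 67 s, if anything falls off the work surface, if the arm or the gripper's body presses on something with over 40 N, if the wrist force passes 120 N, or if a joint passes its speed limit or range.

## Working session

There is one attempt and no reset: what is moved stays moved. The work goes in short steps, Python scripts to look and compute and a tool call to move; the robot and the scene stay as the last step left them, time stands still between calls to the robot, and variables do not carry over. Pictures are saved under pics/ and viewed, at most 10 in all, crops included, and the job is handed in when it is done.

Besides the shell and the picture viewer there is one more tool, called after "Call:" by a JSON object that holds its "op" and its "data". arm_command: Moves the arm, as the interface text tells. Shifts and turns lie within -1 to 1; 1 stands for 30 cm of shift or pi/2 rad of turn. Its arguments: {"type":"object","properties":{"rows":{"type":"array"}},"required":["rows"]}

```bash
mkdir -p pics; cat > h.py <<'E'
import numpy as np, cv2
from plant import monitor, vision, manip
def grab(n):
    f=vision.grab_frame(n); np.savez(f'pics/{n}.npz',**{k:f[k] for k in('color','z_map','mtx','R','t')}); return f
def cloud(f):
    z=f['z_map'];K=f['mtx'];v,u=np.mgrid[:z.shape[0],:z.shape[1]]
    P=np.stack([(u-K[0,2])/K[0,0]*z,(v-K[1,2])/K[1,1]*z,z],-1)
    W=(P-f['t'])@f['R']; W[z==0]=np.nan; return W
E
python3 - <<'E'
from h import *
a=grab('scene');b=grab('top')
im=np.hstack([a['color'],b['color']])
cv2.imwrite('pics/a.png',cv2.resize(a['color'][:,:,::-1],(800,600)))
cv2.imwrite('pics/b.png',cv2.resize(b['color'][:,:,::-1],(800,600)))
s=monitor.state();print(s['tool_pos'],s['tool_rot'],s['time'])
for f in(a,b): print(-f['R'].T@f['t'],f['R'][2])
E
```

```text
[ 0.15564979 -0.60470975  0.2301562 ] [-9.65146016e-04  9.92082857e-01  1.25581343e-01 -8.43052513e-06] 0.1
[ 1.05959429 -0.48177272  0.7534851 ] [-0.55988709  0.50328998 -0.65819878]
[0.28418227 0.02705532 1.29220124] [ 0.1931817  -0.0239996  -0.98086944]
```

View pics/a.png

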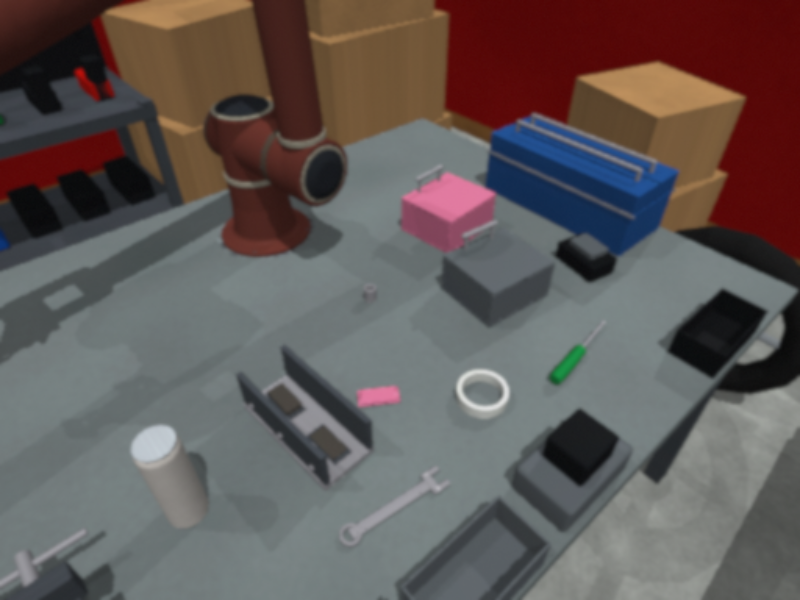

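View pics/b.png

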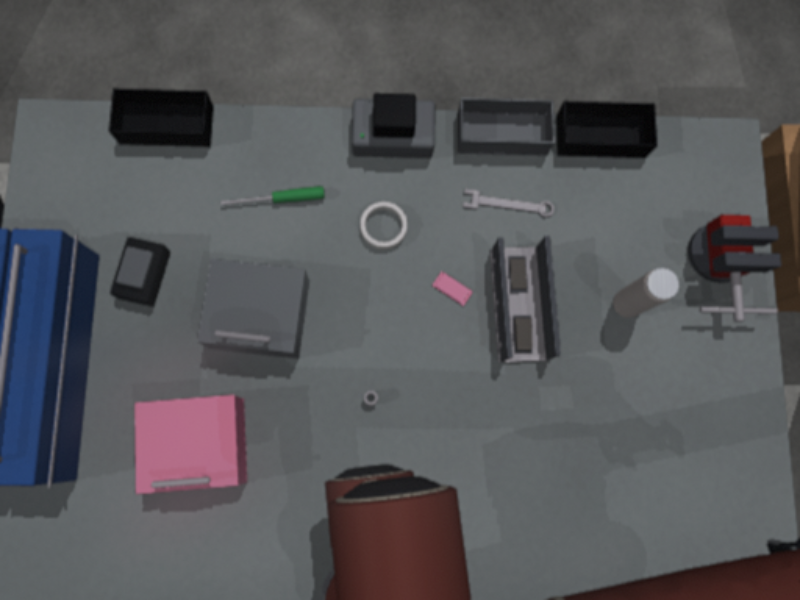

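The top view shows the grey case at (255,305), closed, with its handle at (243,337). The pink look-alike is at (188,443). The jig is at (525,300) with pads at (518,273) and (523,333), and the pink pad at (452,288) is not the one meant. Next I measure them.

```bash
cat > m.py <<'E'
from h import *
f=dict(np.load('pics/top.npz'));W=cloud(f);c=f['color'].astype(int)
v,u=np.mgrid[:384,:512]
def box(x0,y0,x1,y1): s=.64; return (u>x0*s)&(u<x1*s)&(v>y0*s)&(v<y1*s)
def rect(m):
    p=W[m][:,:2].astype(np.float32); r=cv2.minAreaRect((p*1000).astype(np.float32)); return r,np.nanmedian(W[m][:,2]),m.sum()
cs=box(180,240,320,370);Z=W[...,2]
print('lid',rect(cs&(Z>.078)&(Z<.1)))
h=cs&(Z>.108);print('handle',rect(h),W[h].mean(0),np.percentile(Z[h],[5,50,95]))
j=box(470,220,580,380)
ck=j&(Z>.075)&(Z<.095);print('cheeks',rect(ck), np.unique(np.round(Z[ck],3),return_counts=True))
b=j&(c.max(-1)<90)&(Z<.04);n,l=cv2.connectedComponents(b.astype(np.uint8))
for i in range(1,n):
    m=l==i
    if m.sum()>40: print('dark',u[m].mean()/.64,v[m].mean()/.64,rect(m),W[m].mean(0))
fl=j&(c.min(-1)>110)&(Z<.03)&(Z>.005);print('floor',rect(fl))
E
python3 m.py; python3 - <<'E'
import cv2
a=cv2.imread('pics/b.png')[210:390,180:600]
import numpy as np
d=np.load('pics/top.npz')['color'][:,:,::-1]
cv2.imwrite('pics/c.png',np.hstack([cv2.resize(d[145:245,110:210],(400,400),interpolation=2),cv2.resize(d[145:245,275:375],(400,400),interpolation=2)]))
E
```

```text
lid (((521.1312866210938, 245.91123962402344), (170.60101318359375, 152.94126892089844), 84.58206939697266), np.float64(0.08995203422726858), np.int64(3232))
handle (((459.1669006347656, 251.68508911132812), (93.84188842773438, 11.081023216247559), 84.6807632446289), np.float64(0.12923291186148927), np.int64(150)) [0.45879789 0.25133016 0.12886586] [0.1247638  0.12923291 0.13289968]
cheeks (((550.8252563476562, -248.327880859375), (220.58969116210938, 98.19462585449219), 3.7592251300811768), np.float64(0.08352890396700402), np.int64(635)) (array([0.075, 0.076, 0.077, 0.078, 0.079, 0.08 , 0.081, 0.082, 0.083,
       0.084, 0.085, 0.086, 0.087, 0.088, 0.089, 0.09 ]), array([  5,  11,  17,  11,  17,  36,  52,  70,  94, 104,  90,  61,  37,
        19,   8,   3]))
dark 513.4835440278989 316.0159655623365 (((547.1397705078125, -241.7626953125), (282.264404296875, 119.71221160888672), 0.5391294360160828), np.float64(0.00920686056242102), np.int64(1147)) [ 0.52648214 -0.23541197  0.01063993]
dark 516.6568396226415 273.9858490566038 (((606.6890869140625, -242.4200439453125), (72.0884780883789, 34.19440460205078), 2.1741583347320557), np.float64(0.018911868580389082), np.int64(265)) [ 0.60603848 -0.24141173  0.01878155]
dark 521.3037634408602 333.43413978494624 (((492.12677001953125, -247.49880981445312), (33.94709777832031, 70.27391052246094), 88.00968933105469), np.float64(0.025394382609551455), np.int64(279)) [ 0.49080804 -0.24699734  0.02337712]
floor (((552.1666870117188, -248.5601043701172), (223.15927124023438, 59.22602844238281), 0.7711313962936401), np.float64(0.011863930274031894), np.int64(521))
```

View pics/c.png

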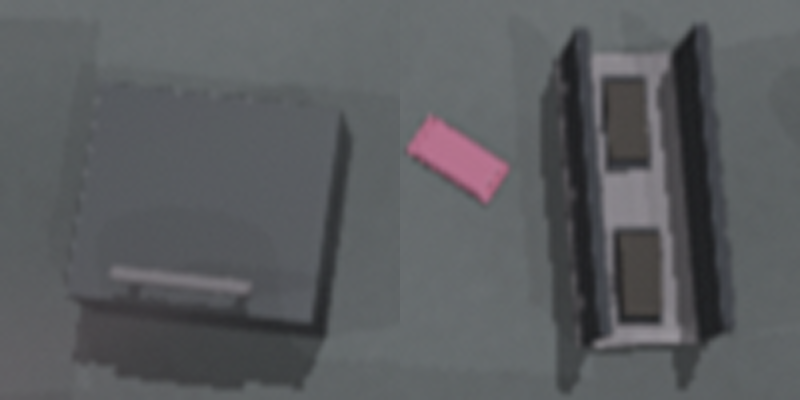

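Near pad: the top reads 0.0265, which is thick (12+15=27). Far pad: the top reads about 0.019, which is thin (12+8=20). So the target is the far pad, at (0.607,-0.242). The lid centre is (0.521,0.246) at yaw -5.4°, and the handle matches the prediction at (0.459,0.2515). I'll go up past the jig and take a wrist look on the way.

Call:
{"op": "arm_command", "data": {"rows": [[85,[0.98,0.95,0.5],[0,0,0.78]],[85,[0.98,0.95,0.5],[0,0,0.78]],[85,[0.98,0.95,0.5],[0,0,0.78]],[85,[0.98,0.95,0.5],[0,0,0.78]],[85,[0.98,0.95,0.5],[0,0,0.78]],[85,[0.98,0.95,0.5],[0,0,0.78]],[85,[0.98,0.95,0.5],[0,0,0.78]],[85,[0.98,0.95,0.5],[0,0,0.78]],[85,[0.98,0.95,0.5],[0,0,0.78]],[85,[0.98,0.95,0.5],[0,0,0.78]],[85,[0.98,0.95,0.5],[0,0,0.78]],[85,[0.98,0.95,0.5],[0,0,0.78]]]}}

```text
time: 1.1
tool_pos: [0.4523, -0.3178, 0.3834]
tool_rot: [0.002, 0.738, 0.675, 0.001]
contact_force: [-0.9, -1.0, 0.0]
gripper_width: 0.995
grasp_force: 0.0
```

```bash
python3 - <<'E'
from h import *
f=grab('wrist');cv2.imwrite('pics/w1.png',f['color'][:,:,::-1])
s=monitor.state();print(s['tool_pos'],s['tool_rot'],s['time'],s['joint_pos']);print(-f['R'].T@f['t'],f['R'])
E
```

```text
[ 0.45087695 -0.31908823  0.38196316] [ 5.93833220e-04  7.38370489e-01  6.74395036e-01 -5.17715727e-05] 1.15 [-7.50516422e-01 -1.65667555e-01  1.57612292e+00 -2.00820657e-04
  1.72996172e+00 -6.60042511e-01]
[ 0.45954632 -0.23671978  0.52637262] [[ 0.99590142 -0.09040283  0.00277269]
 [-0.08655551 -0.94372854  0.31919365]
 [-0.02623935 -0.3181254  -0.94768546]]
```

View pics/w1.png

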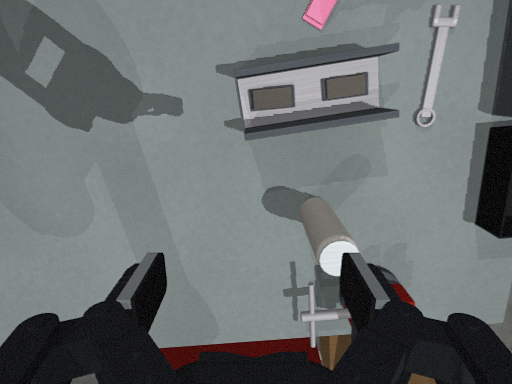

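The wrist view shows the jig at (315,90), with the thick pad left at (270,97) and the thin pad right at (347,86). Measuring both.

```bash
cat > m2.py <<'E'
from h import *
def jig(f):
    W=cloud(f);c=f['color'].astype(int);Z=W[...,2]
    near=(abs(W[...,0]-.55)<.16)&(abs(W[...,1]+.248)<.07)
    hi=near&(Z>.078)&(Z<.09)
    print('cheeks',cv2.minAreaRect((W[hi][:,:2]*1000).astype(np.float32)),hi.sum())
    pad=near&(Z>.015)&(Z<.032)&(c.max(-1)<120)
    n,l,st,ce=cv2.connectedComponentsWithStats(pad.astype(np.uint8))
    for i in range(1,n):
        if st[i,4]>120:
            m=l==i;print('pad',ce[i],cv2.minAreaRect((W[m][:,:2]*1000).astype(np.float32)),np.median(Z[m]),st[i,4])
            top=m&(abs(Z-np.median(Z[m]))<.004)
            print('  top',cv2.minAreaRect((W[top][:,:2]*1000).astype(np.float32)))
if __name__=='__main__': jig(dict(np.load('pics/wrist.npz')))
E
python3 m2.py
```

```text
cheeks ((549.888916015625, -249.19610595703125), (219.63731384277344, 96.20114135742188), 3.488227128982544) 2565
pad [344.91053678  86.04870775] ((605.25390625, -244.3166046142578), (70.92896270751953, 33.81981658935547), 2.506861925125122) 0.020072399520643748 1006
  top ((605.0896606445312, -244.1083221435547), (70.507568359375, 33.583824157714844), 2.99346661567688)
pad [271.61032389  97.52226721] ((489.499755859375, -250.99278259277344), (71.22144317626953, 33.8752326965332), 0.12335147708654404) 0.027234485310602297 988
  top ((489.8837585449219, -250.950439453125), (59.85132598876953, 29.846969604492188), 0.22238299250602722)
```

Call:
{"op": "arm_command", "data": {"rows": [[85,[0.1,0.98,0],[0,0,0]],[85,[0.1,0.98,0],[0,0,0]],[85,[0.1,0.98,0],[0,0,0]],[85,[0.1,0.98,0],[0,0,0]],[85,[0.1,0.98,0],[0,0,0]],[85,[0.1,0.98,0],[0,0,0]],[85,[0.1,0.98,0],[0,0,0]],[85,[0.1,0.98,0],[0,0,0]],[85,[0.1,0.98,0],[0,0,0]]]}}

```text
time: 1.9
tool_pos: [0.4793, -0.0254, 0.3802]
tool_rot: [-0.0, 0.739, 0.674, -0.001]
contact_force: [0.5, -0.4, 0.2]
gripper_width: 0.994
grasp_force: 0.0
```

Call:
{"op": "arm_command", "data": {"rows": [[85,[-0.07,0.94,-0.5],[0,0,0]],[85,[-0.07,0.94,-0.5],[0,0,0]],[85,[-0.07,0.94,-0.5],[0,0,0]],[85,[-0.07,0.94,-0.5],[0,0,0]],[85,[-0.07,0.94,-0.5],[0,0,0]],[85,[-0.07,0.94,-0.5],[0,0,0]],[85,[-0.07,0.94,-0.5],[0,0,0]],[85,[-0.07,0.94,-0.5],[0,0,0]],[85,[-0.07,0.94,-0.5],[0,0,0]],[85,[-0.07,0.94,-0.5],[0,0,0]]]}}

```text
time: 2.73
tool_pos: [0.4586, 0.2542, 0.2291]
tool_rot: [-0.0, 0.74, 0.673, -0.002]
contact_force: [-1.5, -0.3, 1.1]
gripper_width: 0.995
grasp_force: 0.0
```

```bash
python3 - <<'E'
from h import *
f=grab('wrist');W=cloud(f);Z=W[...,2]
s=monitor.state();p=s['tool_pos'];print(p,s['tool_rot'],s['time'])
h=(Z>.112)&(Z<.14)&(abs(W[...,0]-.459)<.05)&(abs(W[...,1]-.2515)<.08)
print(cv2.minAreaRect((W[h][:,:2]*1000).astype(np.float32)),np.percentile(Z[h],[5,50,95]),h.sum())
E
```

```text
[0.45930461 0.25387309 0.2304076 ] [ 1.51114174e-04  7.40122409e-01  6.72471311e-01 -1.06419183e-03] 2.7833
((458.71429443359375, 251.4796600341797), (95.46344757080078, 10.771465301513672), 84.07514190673828) [0.12740149 0.13051853 0.13206972] 1367
```

Call:
{"op": "arm_command", "data": {"rows": [[85,[0,-0.008,-0.15],[0,0,0]],[85,[0,-0.008,-0.28],[0,0,0]],[85,[0,-0.008,-0.38],[0,0,0]],[85,[0,-0.008,-0.413],[0,0,0]],[85,[0,-0.008,-0.413],[0,0,0]],[0,[0,-0.008,-0.413],[0,0,0]],[0,[0,-0.008,-0.413],[0,0,0]],[0,[0,-0.008,-0.413],[0,0,0]],[0,[0,-0.008,-0.413],[0,0,0]],[0,[0,-0.008,-0.413],[0,0,0]],[0,[0,-0.008,-0.413],[0,0,0]],[0,[0,-0.008,-0.413],[0,0,0]]]}}

```text
time: 3.78
tool_pos: [0.459, 0.2536, 0.1084]
tool_rot: [0.0, 0.739, 0.673, 0.0]
contact_force: [-1.4, -0.2, 4.5]
gripper_width: 0.103
grasp_force: 58.5
```

```bash
python3 - <<'E'
from h import *
s=monitor.state();print(s['tool_pos'],s['tool_rot'],s['gripper_width'],s['grasp_force'],s['contact_force'],s['time'])
import math
y=math.radians(-5.4);ex=np.array([math.cos(y),math.sin(y),0]);ey=np.array([-ex[1],ex[0],0])
from scipy.spatial.transform import Rotation as R
r0=-.138*ex+np.array([0,0,.041])
# tool offset TCP from bar centre 
off=np.array([0,0,-.019])
th_end=1.86;N=24
for k in range(1,N+1):
    th=th_end*k/N; ph=math.radians(36)*k/N
    d=R.from_rotvec(th*ey).apply(r0)-r0+R.from_rotvec(ph*ey).apply(off)-off
    if k>12: d=d-d12; ph-=math.radians(18)
    print(k,np.round(d/.3,3),np.round(ph*ey/(math.pi/2),3))
    if k==12: d12=d
E
```

```text
[0.45896351 0.2536099  0.10838267] [8.26707390e-05 7.39388261e-01 6.73279190e-01 3.52882645e-04] 0.10310703926515 58.46736967563629 [-1.38976183 -0.18504449  4.50775647] 3.7833
1 [ 0.01  -0.001  0.035] [0.002 0.017 0.   ]
2 [ 0.023 -0.002  0.069] [0.003 0.033 0.   ]
3 [ 0.039 -0.004  0.103] [0.005 0.05  0.   ]
4 [ 0.057 -0.005  0.134] [0.006 0.066 0.   ]
5 [ 0.077 -0.007  0.164] [0.008 0.083 0.   ]
6 [ 0.1   -0.009  0.193] [0.009 0.1   0.   ]
7 [ 0.125 -0.012  0.219] [0.011 0.116 0.   ]
8 [ 0.151 -0.014  0.243] [0.013 0.133 0.   ]
9 [ 0.18  -0.017  0.265] [0.014 0.149 0.   ]
10 [ 0.21  -0.02   0.285] [0.016 0.166 0.   ]
11 [ 0.241 -0.023  0.302] [0.017 0.183 0.   ]
12 [ 0.274 -0.026  0.317] [0.019 0.199 0.   ]
13 [ 0.034 -0.003  0.012] [0.002 0.017 0.   ]
14 [ 0.068 -0.006  0.021] [0.003 0.033 0.   ]
15 [ 0.103 -0.01   0.028] [0.005 0.05  0.   ]
16 [ 0.138 -0.013  0.031] [0.006 0.066 0.   ]
17 [ 0.174 -0.016  0.032] [0.008 0.083 0.   ]
18 [ 0.209 -0.02   0.03 ] [0.009 0.1   0.   ]
19 [ 0.245 -0.023  0.025] [0.011 0.116 0.   ]
20 [ 0.279 -0.026  0.018] [0.013 0.133 0.   ]
21 [ 0.313 -0.03   0.007] [0.014 0.149 0.   ]
22 [ 0.346 -0.033 -0.006] [0.016 0.166 0.   ]
23 [ 0.378 -0.036 -0.021] [0.017 0.183 0.   ]
24 [ 0.408 -0.039 -0.04 ] [0.019 0.199 0.   ]
```

Call:
{"op": "arm_command", "data": {"rows": [[0,[0.01,-0.001,0.035],[0.002,0.017,0]],[0,[0.023,-0.002,0.069],[0.003,0.033,0]],[0,[0.039,-0.004,0.103],[0.005,0.05,0]],[0,[0.057,-0.005,0.134],[0.006,0.066,0]],[0,[0.077,-0.007,0.164],[0.008,0.083,0]],[0,[0.1,-0.009,0.193],[0.009,0.1,0]],[0,[0.125,-0.012,0.219],[0.011,0.116,0]],[0,[0.151,-0.014,0.243],[0.013,0.133,0]],[0,[0.18,-0.017,0.265],[0.014,0.149,0]],[0,[0.21,-0.02,0.285],[0.016,0.166,0]],[0,[0.241,-0.023,0.302],[0.017,0.183,0]],[0,[0.274,-0.026,0.317],[0.019,0.199,0]]]}}

```text
time: 4.78
tool_pos: [0.5394, 0.246, 0.2049]
tool_rot: [-0.118, 0.729, 0.665, -0.107]
contact_force: [-5.6, -0.8, 9.0]
gripper_width: 0.105
grasp_force: 58.5
```

Call:
{"op": "arm_command", "data": {"rows": [[0,[0.034,-0.003,0.012],[0.002,0.017,0]],[0,[0.068,-0.006,0.021],[0.003,0.033,0]],[0,[0.103,-0.01,0.028],[0.005,0.05,0]],[0,[0.138,-0.013,0.031],[0.006,0.066,0]],[0,[0.174,-0.016,0.032],[0.008,0.083,0]],[0,[0.209,-0.02,0.03],[0.009,0.1,0]],[0,[0.245,-0.023,0.025],[0.011,0.116,0]],[0,[0.279,-0.026,0.018],[0.013,0.133,0]],[0,[0.313,-0.03,0.007],[0.014,0.149,0]],[0,[0.346,-0.033,-0.006],[0.016,0.166,0]],[0,[0.378,-0.036,-0.021],[0.017,0.183,0]],[0,[0.4,-0.038,-0.034],[0.019,0.199,0]]]}}

```text
time: 5.78
tool_pos: [0.6625, 0.2344, 0.1954]
tool_rot: [-0.229, 0.703, 0.641, -0.206]
contact_force: [2.4, -0.0, 8.9]
gripper_width: 0.103
grasp_force: 62.2
```

```bash
python3 - <<'E'
from h import *
f=grab('scene');cv2.imwrite('pics/s2.png',cv2.resize(f['color'][100:270,230:430][:,:,::-1],(700,595)))
s=monitor.state();print(s['tool_pos'],s['tool_rot'],s['contact_force'],s['joint_pos'],s['time'])
E
```

```text
[0.66392077 0.23429794 0.19388334] [-0.22885124  0.70371923  0.64049071 -0.20537285] [5.95662186 1.35270807 9.75353931] [0.17071566 0.64141765 1.03442574 0.17951396 2.06642109 0.30128295] 5.8333
```

View pics/s2.png

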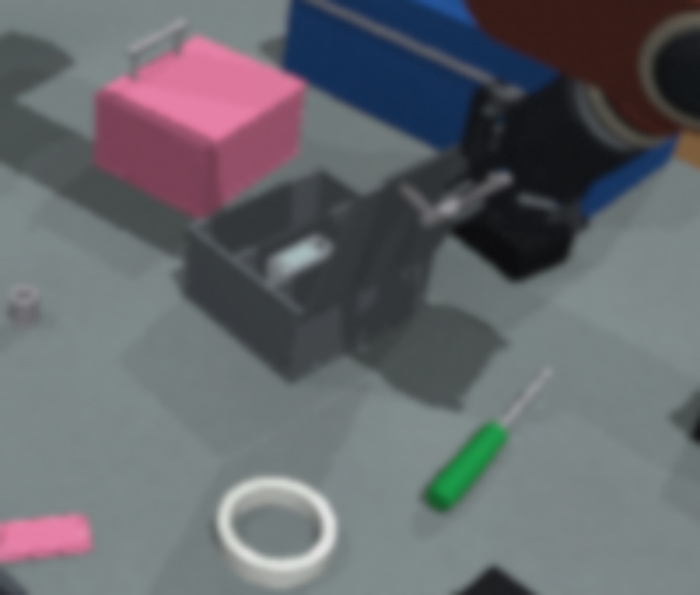

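The lid is past vertical with the bar in the gripper, and the gauge is visible in the middle slot at (300,255). I open a little and withdraw along the fingers.

Call:
{"op": "arm_command", "data": {"rows": [[20,[0,0,0],[0,0,0]],[20,[0,0,0],[0,0,0]],[20,[0,0,0],[0,0,0]],[20,[0,0,0],[0,0,0]],[20,[0.03,-0.003,0.042],[0,0,0]],[20,[0.06,-0.006,0.084],[0,0,0]],[20,[0.1,-0.009,0.14],[0,0,0]],[20,[0.14,-0.013,0.19],[0,0,0]],[20,[0.19,-0.017,0.26],[0,0,0]],[20,[0.19,-0.017,0.4],[0,0,0]],[20,[0.19,-0.017,0.5],[0,0,0]],[20,[0.19,-0.017,0.6],[0,0,0]]]}}

```text
time: 6.83
tool_pos: [0.7176, 0.229, 0.374]
tool_rot: [-0.229, 0.703, 0.64, -0.208]
contact_force: [-0.2, -0.4, 0.2]
gripper_width: 0.236
grasp_force: 0.0
```

```bash
python3 - <<'E'
from h import *
from scipy.spatial.transform import Rotation as R
s=monitor.state();print(s['tool_pos'],s['tool_rot'],s['contact_force'],s['gripper_width'],s['time'])
f=grab('top');W=cloud(f);Z=W[...,2];v,u=np.mgrid[:384,:512]
m=(abs(W[...,0]-.66)<.12)&(abs(W[...,1]-.24)<.1)&(Z>.1)
print(W[m].min(0),W[m].max(0))
g=(abs(W[...,0]-.521)<.06)&(abs(W[...,1]-.246)<.09)&(Z>.045)&(Z<.075)
c=f['color'].astype(int)
print(Z[g].size, [ (np.round(W[a,b],3),c[a,b]) for a,b in np.argwhere(g)[::60]])
w,x,y,z=s['tool_rot'];q=R.from_quat([x,y,z,w])
y_=np.radians(84.6) # tool y wanted
Y=np.array([np.cos(y_),np.sin(y_),0]);Zt=np.array([0,0,-1.]);X=np.cross(Y,Zt)
t=R.from_matrix(np.c_[X,Y,Zt]);print('turn',(t*q.inv()).as_rotvec()/(np.pi/2))
yb=-y_  
E
```

```text
[0.71757997 0.22904038 0.37399574] [-0.22872822  0.70322073  0.64031547 -0.20775012] [-0.16503496 -0.36208105  0.23019809] 0.23554824444712177 6.8333
[0.54000305 0.1400111  0.1003017 ] [0.77506301 0.32152118 0.62051825]
140 [(array([0.581, 0.321, 0.072]), array([42, 42, 43])), (array([0.528, 0.325, 0.05 ]), array([51, 48, 49])), (array([0.484, 0.33 , 0.052]), array([61, 57, 58]))]
turn [ 0.28199564 -0.34150042  0.96357866]
```

Call:
{"op": "arm_command", "data": {"rows": [[85,[-0.64,0.057,0],[0.282,-0.342,0.964]],[85,[-0.64,0.057,0],[0.282,-0.342,0.964]],[85,[-0.64,0.057,0],[0.282,-0.342,0.964]],[85,[-0.64,0.057,0],[0.282,-0.342,0.964]],[85,[-0.64,0.057,0],[0.282,-0.342,0.964]],[85,[-0.64,0.057,0],[0.282,-0.342,0.964]],[85,[-0.64,0.057,0],[0.282,-0.342,0.964]],[85,[-0.64,0.057,0],[0.282,-0.342,0.964]],[85,[-0.64,0.057,0],[0.282,-0.342,0.964]],[85,[-0.64,0.057,0],[0.282,-0.342,0.964]],[85,[-0.64,0.057,0],[0.282,-0.342,0.964]],[85,[-0.64,0.057,0],[0.282,-0.342,0.964]]]}}

```text
time: 7.88
tool_pos: [0.5251, 0.2464, 0.3719]
tool_rot: [-0.025, 0.121, 0.992, -0.023]
contact_force: [0.5, -0.2, -0.1]
gripper_width: 0.996
grasp_force: 0.0
```

```bash
cat > turn.py <<'E'
from h import *
from scipy.spatial.transform import Rotation as R
def turn(yaw,s):
    w,x,y,z=s['tool_rot'];q=R.from_quat([x,y,z,w])
    y_=np.radians(yaw);Y=np.array([np.cos(y_),np.sin(y_),0]);Zt=np.array([0,0,-1.])
    return (R.from_matrix(np.c_[np.cross(Y,Zt),Y,Zt])*q.inv()).as_rotvec()/(np.pi/2)
E
python3 - <<'E'
from turn import *
s=monitor.state();print(s['tool_pos'],s['tool_rot'],s['joint_pos'],s['time'],turn(84.6,s))
f=grab('wrist');cv2.imwrite('pics/w3.png',f['color'][:,:,::-1])
E
```

```text
[0.52512508 0.24636352 0.37194688] [-0.02524047  0.1205665   0.99211879 -0.02295521] [ 0.32008404 -0.05403427  1.49021758 -0.02036451  1.7706384  -1.01224131] 7.8833 [ 0.02771168 -0.0335152   0.09393797]
```

View pics/w3.png

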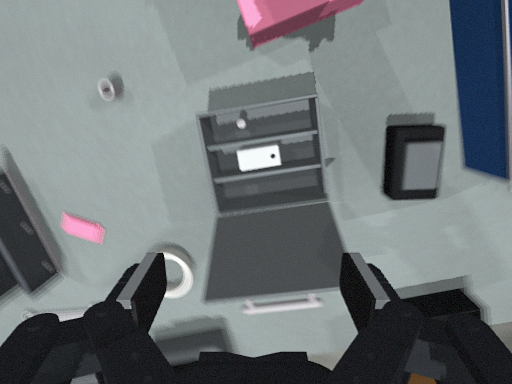

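The lid lies open on its stop, and the gauge's bright top is at (259,158) in the middle slot. Measuring its pose and straightening the tool.

```bash
python3 - <<'E'
from turn import *
f=dict(np.load('pics/wrist.npz'));W=cloud(f);c=f['color'].astype(int);v,u=np.mgrid[:384,:512];Z=W[...,2]
m=(u>230)&(u<290)&(v>138)&(v<178)&(Z>.055)&(Z<.072)&(c.min(-1)>130)
print(m.sum(),cv2.minAreaRect((W[m][:,:2]*1000).astype(np.float32)),np.median(Z[m]))
h=(Z>.055)&(Z<.072)&(abs(W[...,0]-.521)<.02)&(abs(W[...,1]-.25)<.06)
print(h.sum(),cv2.minAreaRect((W[h][:,:2]*1000).astype(np.float32)))
w=(Z>.078)&(Z<.088)&(abs(W[...,0]-.521)<.1)&(abs(W[...,1]-.246)<.1)
print('walls',cv2.minAreaRect((W[w][:,:2]*1000).astype(np.float32)))
E
```

```text
821 ((522.0886840820312, 238.609619140625), (71.47576141357422, 52.164756774902344), 86.31890106201172) 0.06564265135709446
916 ((521.1502075195312, 248.91738891601562), (37.54616928100586, 118.60783386230469), 2.5179295539855957)
walls ((521.8594970703125, 244.99984741210938), (170.27078247070312, 154.0558319091797), 84.39567565917969)
```

Call:
{"op": "arm_command", "data": {"rows": [[85,[-0.01,0,0],[0.028,-0.034,0.094]],[85,[-0.01,0,-0.1],[0.028,-0.034,0.094]],[85,[-0.01,0,-0.2],[0.028,-0.034,0.094]],[85,[-0.01,0,-0.3],[0.028,-0.034,0.094]],[85,[-0.01,0,-0.4],[0.028,-0.034,0.094]],[85,[-0.01,0,-0.5],[0.028,-0.034,0.094]],[85,[-0.01,0,-0.5],[0.028,-0.034,0.094]]]}}

```text
time: 8.52
tool_pos: [0.5185, 0.2448, 0.2139]
tool_rot: [-0.007, 0.051, 0.999, -0.003]
contact_force: [-1.8, -0.4, -1.8]
gripper_width: 0.992
grasp_force: 0.0
```

```bash
python3 - <<'E'
from turn import *
s=monitor.state();print(s['tool_pos'],s['time'],turn(84.6,s))
f=grab('wrist');W=cloud(f);c=f['color'].astype(int);v,u=np.mgrid[:384,:512];Z=W[...,2]
m=(Z>.055)&(Z<.072)&(c.min(-1)>130)&(abs(W[...,0]-.521)<.03)&(abs(W[...,1]-.25)<.06)
print(m.sum(),cv2.minAreaRect((W[m][:,:2]*1000).astype(np.float32)),np.median(Z[m]),u[m].mean(),v[m].mean())
E
```

```text
[0.51852858 0.24475857 0.21391267] 8.5167 [ 0.00324263 -0.0093516   0.00530759]
2055 ((521.9471435546875, 248.1577911376953), (118.54517364501953, 53.89984130859375), 84.1059341430664) 0.0656164252737878 247.81508515815085 182.10170316301702
```

```bash
cat > g.py <<'E'
from turn import *
def gauge(f,zt,xy,r=.07,thr=140,dz=.006):
    W=cloud(f);c=f['color'].astype(int);Z=W[...,2]
    m=(abs(Z-zt)<dz)&(c.min(-1)>thr)&(np.hypot(W[...,0]-xy[0],W[...,1]-xy[1])<r)
    m=cv2.morphologyEx(m.astype(np.uint8),cv2.MORPH_CLOSE,np.ones((5,5)));m=cv2.morphologyEx(m,cv2.MORPH_OPEN,np.ones((5,5)))
    n,l,st,ce=cv2.connectedComponentsWithStats(m);i=1+st[1:,4].argmax();k=l==i
    # back-project outline on plane z=zt for a clean rectangle
    cnt=cv2.findContours(k.astype(np.uint8),0,1)[0][0].reshape(-1,2)
    d=np.c_[(cnt-f['mtx'][:2,2])/np.diag(f['mtx'])[:2],np.ones(len(cnt))]@f['R'];o=-f['R'].T@f['t']
    P=o+d*((zt-o[2])/d[:,2])[:,None]
    print(st[i],cv2.minAreaRect((P[:,:2]*1000).astype(np.float32)),np.median(Z[k&(Z>0)]))
E
python3 - <<'E'
from g import *
f=dict(np.load('pics/wrist.npz'))
for t in(110,140,170):gauge(f,.065,(.521,.246),thr=t)
E
```

```text
[ 216  167   63   31 1852] ((520.5355834960938, 237.1665496826172), (61.75008010864258, 30.882007598876953), 84.12154388427734) 0.06553545438201674
[ 216  168   63   30 1818] ((521.0264892578125, 237.1558074951172), (61.67100143432617, 29.90292739868164), 84.12125396728516) 0.06554689576933091
[ 216  169   63   29 1747] ((521.5287475585938, 237.14369201660156), (61.592159271240234, 28.90119743347168), 84.12125396728516) 0.06557743405651237
```

Call:
{"op": "arm_command", "data": {"rows": [[85,[0.004,-0.025,-0.1],[0.003,-0.009,0]],[85,[0.004,-0.025,-0.2],[0.003,-0.009,0]],[85,[0.004,-0.025,-0.28],[0.003,-0.009,0]],[85,[0.004,-0.025,-0.28],[0.003,-0.009,0]],[85,[0.004,-0.025,-0.28],[0.003,-0.009,0]]]}}

```text
time: 8.98
tool_pos: [0.5243, 0.2387, 0.1393]
tool_rot: [0.006, 0.051, 0.999, 0.002]
contact_force: [0.8, 0.0, -0.4]
gripper_width: 0.997
grasp_force: 0.0
```

```bash
python3 - <<'E'
from turn import *
s=monitor.state();print(s['tool_pos'],s['time'],turn(84.1,s))
E
```

```text
[0.52432715 0.23871628 0.13930101] 8.9833 [-0.00260985  0.00813217 -0.00101148]
```

Call:
{"op": "arm_command", "data": {"rows": [[85,[-0.011,-0.005,-0.03],[-0.003,0.008,0]],[85,[-0.011,-0.005,-0.08],[-0.003,0.008,0]],[85,[-0.011,-0.005,-0.13],[-0.003,0.008,0]],[85,[-0.011,-0.005,-0.18],[-0.003,0.008,0]],[85,[-0.011,-0.005,-0.23],[-0.003,0.008,0]],[85,[-0.011,-0.005,-0.28],[-0.003,0.008,0]],[85,[-0.011,-0.005,-0.33],[-0.003,0.008,0]],[85,[-0.011,-0.005,-0.37],[-0.003,0.008,0]],[85,[-0.011,-0.005,-0.38],[-0.003,0.008,0]],[85,[-0.011,-0.005,-0.38],[-0.003,0.008,0]]]}}

```text
time: 9.82
tool_pos: [0.5217, 0.2375, 0.0254]
tool_rot: [0.001, 0.05, 0.999, 0.0]
contact_force: [-0.1, -0.0, 1.2]
gripper_width: 0.999
grasp_force: 0.0
```

```bash
python3 - <<'E'
from turn import *
s=monitor.state();print(s['tool_pos'],s['time'],turn(84.1,s),s['contact_force'])
E
```

```text
[0.52174227 0.23754785 0.02535331] 9.8167 [ 6.94564407e-06  1.13434466e-03 -1.42326302e-03] [-0.13098708 -0.04528997  1.18195447]
```

Aligned, with no contact. I close the fingers, then lift.

Call:
{"op": "arm_command", "data": {"rows": [[0,[0,0,0],[0,0,0]],[0,[0,0,0],[0,0,0]],[0,[0,0,0],[0,0,0]],[0,[0,0,0],[0,0,0]],[0,[0,0,0],[0,0,0]],[0,[0,0,0.03],[0,0,0]],[0,[0,0,0.08],[0,0,0]],[0,[0,0,0.15],[0,0,0]],[0,[0,0,0.25],[0,0,0]],[0,[0,0,0.35],[0,0,0]],[0,[0,0,0.45],[0,0,0]],[0,[0,0,0.5],[0,0,0]]]}}

```text
time: 10.82
tool_pos: [0.5214, 0.2373, 0.1777]
tool_rot: [0.002, 0.05, 0.999, 0.0]
contact_force: [1.0, 0.7, -3.3]
gripper_width: 0.717
grasp_force: 66.4
```

```bash
python3 - <<'E'
from turn import *
s=monitor.state();print(s['tool_pos'],s['time'],s['gripper_width'],s['joint_pos'],turn(93.2,s))
f=dict(np.load('pics/top.npz'))  # older view; clear spot check
f=grab('top');W=cloud(f);Z=W[...,2]
r=(abs(W[...,0]-.5)<.11)&(abs(W[...,1]-.02)<.11)&(Z>.008)
print(r.sum(), W[r].min(0) if r.any() else 0, W[r].max(0) if r.any() else 0)
E
```

```text
[0.52139348 0.23729721 0.17768827] 10.8167 0.7167735642605598 [ 2.97536405e-01 -3.41678705e-02  1.79118229e+00 -6.70186192e-04
  1.38106988e+00 -1.17243225e+00] [-0.00043045  0.0022337   0.09966461]
2 [0.42114402 0.02167034 0.0082389 ] [0.47614305 0.06084346 0.00842316]
```

Call:
{"op": "arm_command", "data": {"rows": [[0,[-0.01,-0.1,0],[0,0,0.05]],[0,[-0.03,-0.2,0],[0,0,0.1]],[0,[-0.04,-0.32,0],[0,0,0.1]],[0,[-0.05,-0.44,0],[0,0,0.1]],[0,[-0.06,-0.56,0],[0,0,0.1]],[0,[-0.07,-0.66,-0.05],[0,0,0.1]],[0,[-0.07,-0.72,-0.12],[0,0,0.1]],[0,[-0.07,-0.72,-0.22],[0,0,0.1]],[0,[-0.07,-0.72,-0.32],[0,0,0.1]],[0,[-0.07,-0.72,-0.4],[0,0,0.1]],[0,[-0.07,-0.72,-0.46],[0,0,0.1]],[0,[-0.07,-0.72,-0.46],[0,0,0.1]]]}}

```text
time: 11.87
tool_pos: [0.4937, 0.0216, 0.0296]
tool_rot: [-0.006, -0.028, 1.0, 0.001]
contact_force: [-2.0, 0.2, -4.5]
gripper_width: 0.719
grasp_force: 67.0
```

```bash
python3 - <<'E'
from turn import *
s=monitor.state();print(s['tool_pos'],s['time'],s['gripper_width'],s['contact_force'],turn(93.2,s))
E
```

```text
[0.4937279  0.02157869 0.02962328] 11.8667 0.7192757587516603 [-2.01245148  0.17675398 -4.5154722 ] [-0.00065863 -0.00805801 -0.00010346]
```

Call:
{"op": "arm_command", "data": {"rows": [[0,[0,0,0],[0,0,0]],[0,[0,0,0],[0,0,0]],[0,[0,0,0],[0,0,0]]]}}

```text
time: 12.12
tool_pos: [0.501, 0.0211, 0.0379]
tool_rot: [0.002, -0.028, 1.0, -0.0]
contact_force: [0.0, 0.9, -2.9]
gripper_width: 0.719
grasp_force: 67.1
```

```bash
python3 - <<'E'
from turn import *
s=monitor.state();print(s['tool_pos'],s['time'],s['gripper_width'],s['contact_force'],turn(93.2,s))
E
```

```text
[0.50103438 0.0210597  0.03792334] 12.1167 0.718829153926055 [ 0.0260142   0.85292671 -2.86722091] [ 0.00043073  0.00218279 -0.00042259]
```

Call:
{"op": "arm_command", "data": {"rows": [[0,[0,0,-0.015],[0,0.002,0]],[0,[0,0,-0.03],[0,0.002,0]],[0,[0,0,-0.04],[0,0.002,0]],[0,[0,0,-0.048],[0,0.002,0]],[0,[0,0,-0.053],[0,0.002,0]],[0,[0,0,-0.056],[0,0.002,0]],[0,[0,0,-0.058],[0,0.002,0]],[0,[0,0,-0.058],[0,0.002,0]],[0,[0,0,-0.058],[0,0.002,0]]]}}

```text
time: 12.87
tool_pos: [0.4998, 0.0212, 0.0209]
tool_rot: [-0.002, -0.028, 1.0, -0.0]
contact_force: [-8.0, 0.7, 11.3]
gripper_width: 0.716
grasp_force: 69.3
```

Contact: +11 N against -3 N hanging. I let go, rise and turn -90° for the regrasp.

Call:
{"op": "arm_command", "data": {"rows": [[66,[0,0,0],[0,0,0]],[70,[0,0,0],[0,0,0]],[85,[0,0,0],[0,0,0]],[85,[0,0,0],[0,0,0]],[85,[0,0,0.05],[0,0,0]],[85,[0,0,0.13],[0,0,0]],[85,[0,0,0.23],[0,0,0]],[85,[0,0,0.33],[0,0,0]],[85,[0,0,0.43],[0,0,0]],[85,[0,0,0.5],[0,0,0]],[85,[0,0,0.5],[0,0,-0.08]],[85,[0,0,0.5],[0,0,-0.16]]]}}

```text
time: 13.87
tool_pos: [0.5013, 0.021, 0.1715]
tool_rot: [0.001, 0.1, 0.995, 0.0]
contact_force: [0.4, -0.4, 0.1]
gripper_width: 0.993
grasp_force: 0.0
```

Call:
{"op": "arm_command", "data": {"rows": [[85,[0,0,0],[0,0,-0.84]],[85,[0,0,0],[0,0,-0.84]],[85,[0,0,0],[0,0,-0.84]],[85,[0,0,0],[0,0,-0.84]],[85,[0,0,0],[0,0,-0.84]],[85,[0,0,0],[0,0,-0.84]],[85,[0,0,0],[0,0,-0.84]],[85,[0,0,0],[0,0,-0.84]],[85,[0,0,0],[0,0,-0.84]],[85,[0,0,0],[0,0,-0.84]],[85,[0,0,0],[0,0,-0.84]],[85,[0,0,0],[0,0,-0.84]]]}}

```text
time: 14.87
tool_pos: [0.4998, 0.0211, 0.1688]
tool_rot: [-0.001, 0.687, 0.727, 0.001]
contact_force: [0.0, 0.4, 0.4]
gripper_width: 0.992
grasp_force: 0.0
```

```bash
python3 - <<'E'
from g import *
s=monitor.state();print(s['tool_pos'],s['time'],s['joint_pos'],turn(3.2,s))
f=grab('wrist');cv2.imwrite('pics/w4.png',f['color'][:,:,::-1])
for t in(140,170):gauge(f,.06,(.5,.021),thr=t)
E
```

```text
[0.49980956 0.02109481 0.16875153] 14.8667 [-0.1080692  -0.2048153   1.96229803  0.00247812  1.38481904 -0.16519202] [-0.00159014 -0.00028057 -0.0005177 ]
[ 235  156   35   68 2223] ((499.5149230957031, 20.4505615234375), (29.364547729492188, 60.853397369384766), 3.607311964035034) 0.060585477804725146
[ 236  156   34   67 1778] ((499.6120300292969, 20.89239501953125), (28.481521606445312, 59.759193420410156), 3.1317033767700195) 0.060660258261442744
```

View pics/w4.png

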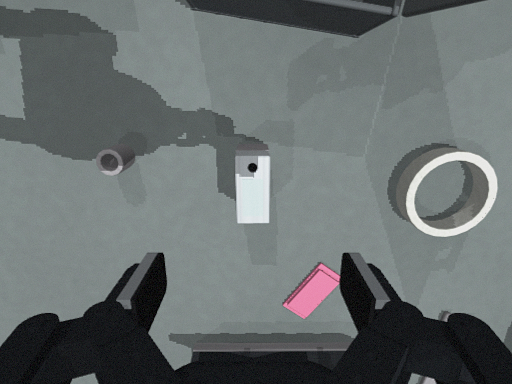

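The gauge stands upright and free at (252,190), i.e. (0.4996,0.021), yaw 3.3°. Taking it by its broad faces.

Call:
{"op": "arm_command", "data": {"rows": [[85,[0,0,-0.1],[0,0,0]],[85,[0,0,-0.2],[0,0,0]],[85,[0,0,-0.3],[0,0,0]],[85,[0,0,-0.38],[0,0,0]],[85,[0,0,-0.44],[0,0,0]],[85,[0,0,-0.47],[0,0,0]],[85,[0,0,-0.483],[0,0,0]],[85,[0,0,-0.483],[0,0,0]],[85,[0,0,-0.483],[0,0,0]]]}}

```text
time: 15.67
tool_pos: [0.5008, 0.021, 0.0251]
tool_rot: [-0.0, 0.686, 0.727, 0.001]
contact_force: [-0.1, 0.3, 0.9]
gripper_width: 0.995
grasp_force: 0.0
```

Call:
{"op": "arm_command", "data": {"rows": [[50,[0,0,0],[0,0,0]],[50,[0,0,0],[0,0,0]],[35,[0,0,0],[0,0,0]],[0,[0,0,0],[0,0,0]],[0,[0,0,0],[0,0,0]],[0,[0,0,0],[0,0,0]],[0,[0,0,0],[0,0,0]],[0,[0,0,0],[0,0,0]]]}}

```text
time: 16.33
tool_pos: [0.5004, 0.0211, 0.0246]
tool_rot: [-0.001, 0.686, 0.727, 0.001]
contact_force: [-1.2, 0.1, 4.6]
gripper_width: 0.344
grasp_force: 60.3
```

Call:
{"op": "arm_command", "data": {"rows": [[0,[0,0,0.04],[0,0,0]],[0,[0,0,0.12],[0,0,0]],[0,[0,0,0.24],[0,0,0]],[0,[0,0,0.36],[0,0,0]],[0,[0.02,-0.05,0.48],[0,0,0]],[0,[0.05,-0.15,0.58],[0,0,0]],[0,[0.08,-0.27,0.66],[0,0,0]],[0,[0.11,-0.39,0.74],[0,0,0]],[0,[0.14,-0.51,0.82],[0,0,0]],[0,[0.17,-0.63,0.9],[0,0,0]],[0,[0.2,-0.75,0.93],[0,0,0]],[0,[0.23,-0.85,0.93],[0,0,0]]]}}

```text
time: 17.33
tool_pos: [0.5693, -0.236, 0.3065]
tool_rot: [0.001, 0.686, 0.727, 0.001]
contact_force: [0.9, 0.4, -1.9]
gripper_width: 0.34
grasp_force: 60.2
```

Call:
{"op": "arm_command", "data": {"rows": [[0,[0.02,-0.08,0],[0,0,0]],[0,[0.04,-0.14,0],[0,0,0]],[0,[0.06,-0.2,0],[0,0,0]],[0,[0.06,-0.22,0],[0,0,0]],[0,[0.06,-0.22,0],[0,0,0]],[0,[0.06,-0.22,0],[0,0,0]]]}}

```text
time: 17.83
tool_pos: [0.5862, -0.2991, 0.302]
tool_rot: [-0.002, 0.686, 0.727, 0.001]
contact_force: [0.9, -0.6, -3.2]
gripper_width: 0.342
grasp_force: 60.2
```

```bash
python3 - <<'E'
from g import *
from m2 import jig
s=monitor.state();print(s['tool_pos'],s['time'],s['gripper_width'],turn(3.2,s))
f=grab('wrist');cv2.imwrite('pics/w5.png',f['color'][:,:,::-1])
jig(f)
E
```

```text
[ 0.58618122 -0.29913692  0.30204553] 17.8333 0.3417000592402035 [-0.00277214 -0.00141828 -0.00110222]
cheeks ((550.03857421875, -248.9112548828125), (219.5659942626953, 96.23060607910156), 3.303661346435547) 3618
pad [184.25408618 112.44205052] ((490.08782958984375, -250.67543029785156), (72.21000671386719, 33.85887145996094), 0.13372506201267242) 0.027287072123424107 1346
  top ((490.058837890625, -250.77273559570312), (59.69347381591797, 30.040088653564453), 0.18023952841758728)
pad [270.21171171 112.15540541] ((606.3851318359375, -244.12689208984375), (71.5389633178711, 32.9922981262207), 3.1928505897521973) 0.02013774826016236 1332
  top ((606.270263671875, -244.0327911376953), (71.13138580322266, 32.887107849121094), 3.0496697425842285)
pad [230.56351792 142.752443  ] ((552.8816528320312, -286.45361328125), (217.4060821533203, 1.4189966917037964), 3.4330482482910156) 0.023698434893787628 307
  top ((553.0619506835938, -286.79217529296875), (217.08677673339844, 0.630162239074707), 3.3992502689361572)
```

View pics/w5.png

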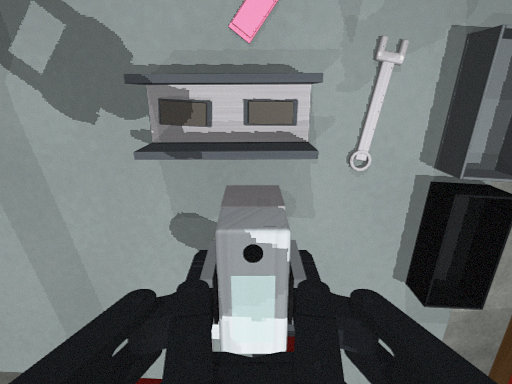

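The jig is at (230,115), with the thick pad at (185,112) and the thin pad at (270,112). The gauge is held upright at (252,270). The thin pad's centre is (0.606,-0.244) and the channel's centre line there is y=-0.2456, so I aim at (0.606,-0.2447).

Call:
{"op": "arm_command", "data": {"rows": [[0,[0.03,0.08,0],[0,0,0]],[0,[0.066,0.16,0],[0,0,0]],[0,[0.066,0.181,-0.05],[0,0,0]],[0,[0.066,0.181,-0.14],[0,0,0]],[0,[0.066,0.181,-0.23],[0,0,0]],[0,[0.066,0.181,-0.32],[0,0,0]],[0,[0.066,0.181,-0.41],[0,0,0]],[0,[0.066,0.181,-0.5],[0,0,0]],[0,[0.066,0.181,-0.56],[0,0,0]],[0,[0.066,0.181,-0.58],[0,0,0]],[0,[0.066,0.181,-0.58],[0,0,0]],[0,[0.066,0.181,-0.58],[0,0,0]]]}}

```text
time: 18.88
tool_pos: [0.6071, -0.2451, 0.1302]
tool_rot: [-0.0, 0.686, 0.727, 0.001]
contact_force: [0.4, -0.6, -3.3]
gripper_width: 0.342
grasp_force: 60.2
```

Call:
{"op": "arm_command", "data": {"rows": [[0,[0,0,0],[0,0,0]],[0,[0,0,0],[0,0,0]],[0,[0,0,0],[0,0,0]]]}}

```text
time: 19.13
tool_pos: [0.6076, -0.246, 0.1311]
tool_rot: [0.001, 0.686, 0.727, 0.001]
contact_force: [-1.0, -0.5, -3.8]
gripper_width: 0.342
grasp_force: 60.2
```

```bash
python3 - <<'E'
from g import *
s=monitor.state();p=s['tool_pos'];print(p,s['time'],s['contact_force'],turn(3.2,s))
print((np.array([.606,-.2447,.0366])-p)/.3)
f=grab('wrist');gauge(f,p[2]+.0354,p[:2],thr=150,dz=.01)
W=cloud(f);Z=W[...,2]
m=(abs(Z-.084)<.004)&(abs(W[...,0]-.58)<.15)
for side in(1,-1):
    k=m&((W[...,1]+.247)*side>0)&(abs(W[...,1]+.247)<.06)
    if k.sum()>50:
        a=np.polyfit(W[k][:,0],W[k][:,1],1);r=W[k][:,1]-np.polyval(a,W[k][:,0]);print(side,k.sum(),np.polyval(a,.606)+np.percentile(r,[3,97]),a[0])
E
```

```text
[ 0.60759323 -0.24600816  0.13110797] 19.1333 [-0.99226528 -0.50392683 -3.78204028] [-0.00063787  0.00158846 -0.0012352 ]
[-0.00531076  0.00436055 -0.31502657]
[ 216  228   75  126 8326] ((607.741455078125, -245.8437957763672), (29.300148010253906, 61.49068069458008), 3.218510150909424) 0.1669609882083226
1 5601 [-0.20700439 -0.19741459] 0.06035923603152979
-1 2641 [-0.29245157 -0.28280233] 0.06393960803407434
```

Call:
{"op": "arm_command", "data": {"rows": [[0,[-0.005,0.004,-0.02],[0,0,0]],[0,[-0.005,0.004,-0.05],[0,0,0]],[0,[-0.005,0.004,-0.09],[0,0,0]],[0,[-0.005,0.004,-0.13],[0,0,0]],[0,[-0.005,0.004,-0.17],[0,0,0]],[0,[-0.005,0.004,-0.21],[0,0,0]],[0,[-0.005,0.004,-0.24],[0,0,0]],[0,[-0.005,0.004,-0.26],[0,0,0]],[0,[-0.005,0.004,-0.27],[0,0,0]],[0,[-0.005,0.004,-0.27],[0,0,0]],[0,[-0.005,0.004,-0.27],[0,0,0]]]}}

```text
time: 20.1
tool_pos: [0.6055, -0.2445, 0.0484]
tool_rot: [-0.001, 0.686, 0.727, 0.001]
contact_force: [0.8, 0.3, -3.8]
gripper_width: 0.343
grasp_force: 60.2
```

```bash
python3 - <<'E'
from g import *
s=monitor.state();p=s['tool_pos'];print(p,s['time'],s['contact_force'],turn(3.2,s))
print((np.array([.606,-.2447,.0366])-p)/.3)
E
```

```text
[ 0.60547204 -0.24453752  0.04835765] 20.1 [ 0.82291826  0.29621138 -3.78258611] [-0.00139641  0.00018136 -0.00120415]
[ 0.00175985 -0.00054158 -0.03919217]
```

Call:
{"op": "arm_command", "data": {"rows": [[0,[0,0,-0.008],[0,0,0]],[0,[0,0,-0.016],[0,0,0]],[0,[0,0,-0.022],[0,0,0]],[0,[0,0,-0.027],[0,0,0]],[0,[0,0,-0.031],[0,0,0]],[0,[0,0,-0.035],[0,0,0]],[0,[0,0,-0.037],[0,0,0]],[0,[0,0,-0.039],[0,0,0]],[0,[0,0,-0.039],[0,0,0]],[0,[0,0,-0.039],[0,0,0]]]}}

```text
time: 20.93
tool_pos: [0.6053, -0.2445, 0.0367]
tool_rot: [-0.001, 0.686, 0.727, 0.001]
contact_force: [0.3, 0.8, 0.2]
gripper_width: 0.341
grasp_force: 60.7
```

Call:
{"op": "arm_command", "data": {"rows": [[0,[0,0,-0.002],[0,0,0]],[0,[0,0,-0.002],[0,0,0]],[0,[0,0,-0.002],[0,0,0]]]}}

```text
time: 21.18
tool_pos: [0.6053, -0.2445, 0.0367]
tool_rot: [-0.001, 0.686, 0.727, 0.001]
contact_force: [-3.4, 1.3, 5.4]
gripper_width: 0.343
grasp_force: 61.3
```

The legs are seated: z no longer drops and the force is rising. I release gradually and rise.

Call:
{"op": "arm_command", "data": {"rows": [[34,[0,0,0],[0,0,0]],[38,[0,0,0],[0,0,0]],[44,[0,0,0],[0,0,0]],[52,[0,0,0],[0,0,0]],[60,[0,0,0],[0,0,0]],[60,[0,0,0],[0,0,0]],[60,[0,0,0.05],[0,0,0]],[60,[0,0,0.13],[0,0,0]],[60,[0,0,0.25],[0,0,0]],[60,[0,0,0.37],[0,0,0]],[60,[0,0,0.49],[0,0,0]],[60,[0,0,0.6],[0,0,0]]]}}

```text
time: 22.18
tool_pos: [0.6053, -0.2445, 0.2196]
tool_rot: [0.0, 0.686, 0.727, 0.001]
contact_force: [0.5, -0.3, 0.0]
gripper_width: 0.706
grasp_force: 0.0
```

Call:
{"op": "arm_command", "data": {"rows": [[60,[0,-0.12,0.1],[0,0,0]],[60,[-0.05,-0.2,0.2],[0,0,0]],[60,[-0.05,-0.2,0.25],[0,0,0]],[60,[-0.05,-0.2,0.25],[0,0,0]],[60,[-0.05,-0.2,0.25],[0,0,0]]]}}

```text
time: 22.6
tool_pos: [0.5905, -0.3049, 0.2934]
tool_rot: [0.001, 0.687, 0.727, 0.001]
contact_force: [-0.3, -0.5, -0.5]
gripper_width: 0.704
grasp_force: 0.0
```

```bash
python3 - <<'E'
from g import *
from m2 import jig
s=monitor.state();print(s['tool_pos'],s['time'],s['contact_force'])
f=grab('wrist');cv2.imwrite('pics/w6.png',f['color'][:,:,::-1])
gauge(f,.072,(.606,-.245),thr=140);jig(f)
t=grab('top');W=cloud(t);Z=W[...,2];m=(abs(W[...,0]-.66)<.1)&(abs(W[...,1]-.24)<.1)&(Z>.1);print('lid',W[m].max(0),m.sum())
E
```

```text
[ 0.59051059 -0.30489534  0.29338879] 22.6 [-0.29386764 -0.52433667 -0.47986753]
[ 255   83   26   55 1394] ((605.2562255859375, -244.95437622070312), (29.254287719726562, 60.08544158935547), 3.28177809715271) 0.07261312793281516
cheeks ((550.1163940429688, -249.0072021484375), (219.98281860351562, 96.26026153564453), 3.4609148502349854) 3881
pad [178.09325681 107.10545194] ((489.73675537109375, -250.3203582763672), (71.42765808105469, 33.135135650634766), 0.09140472859144211) 0.027236779521435838 1394
  top ((490.1244812011719, -250.78466796875), (60.181461334228516, 30.13162612915039), 0.24607902765274048)
pad [247.01754386 107.05263158] ((580.473388671875, -245.17384338378906), (18.736927032470703, 33.19708251953125), 3.1702120304107666) 0.019861135588827558 399
  top ((580.4661865234375, -245.13824462890625), (18.7369441986084, 33.12918472290039), 3.188196897506714)
pad [286.92721519 107.47151899] ((633.162353515625, -242.84967041015625), (16.47649574279785, 31.945762634277344), 3.5131900310516357) 0.019847798013789636 316
  top ((633.1644897460938, -242.85365295410156), (16.479896545410156, 31.931320190429688), 3.397672414779663)
pad [234.38549618 138.50381679] ((566.2171020507812, -286.0653076171875), (188.36911010742188, 0.6736905574798584), 3.4569833278656006) 0.02405284635777202 262
  top ((567.36767578125, -285.9859619140625), (186.06263732910156, 0.5604386925697327), 3.494504690170288)
lid [0.68798547 0.32148948 0.23245545] 2205
```

View pics/w6.png

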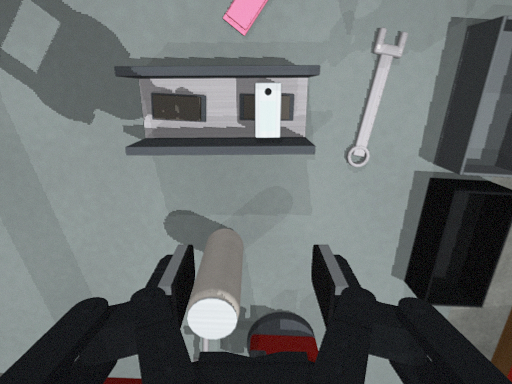

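The gauge stands at (267,110) in the jig, straddling the thin pad. Its top is at 0.0726 (72 mm expected). The pads are unmoved, the lid is open and the gripper is clear.

```bash
python3 -c "
from h import *
print(manip.job_done())"
```

```text
the job is handed in; nothing more can be done
None
```

I handed the job in at about 23 s. The lid is open on its stop, and the gauge was stood on the bench and retaken by its broad faces. It now stands released in the jig astride the thin pad; its top measured 72.6 mm against 72 expected, and the pads measured unmoved.

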